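# Unbolt the ring case and hold its lid at 45 degrees

## Robot

A 6-joint arm with a two-finger parallel gripper is mounted at the origin on the work surface. World frame = base frame: x ahead of the robot, y to its left, z up, the work surface at z = 0. Lengths are in m, angles in degrees, forces in N, time in s.
With the tool pointing down it reaches from about 0.375 to 0.9 m from the base axis. Payload 3.1 kg.
Tool frame: the origin (TCP) lies on the centre line of the jaws, within the pads' length; the fingertips stand 17 mm ahead of it and the grasp point (between the pads) lies 2 mm behind it; z points along the fingers, y is the line along which they close (so a half turn about z gives the same grasp; the last joint's range is limited). The gripper opens to 87 mm and grips with 3 to 60 N. Pads are 19 mm wide; open, the fingers measure 117 mm over their backs; the gripper's body (75 mm by 190 mm) begins 51 mm behind the grasp point.
Start: joints at [-73.883, 30.224, 82.088, -0, 67.689, -10.227], TCP at [0.277, -0.56, 0.212] pointing down, gripper open.
Joint ranges: [-176.69, 176.69], [-43.24, 126.21], [12.49, 139.97], [-82, 262], [0, 151.66], [-163.58, 163.58]. Speed limits (degrees/s): [159.86, 159.86, 180, 180, 180, 180].

## Interface

Orientations are given as a 3x3 rotation matrix whose columns are the frame's x, y, z axes.
In Python, from rig import bot, imaging, finder gives the robot as it stands. The module is installed in compiled form; this text tells all that it offers.
- The arm moves only by the tool play_rows, never from a script. Its argument "motion" is a list that holds one entry, the list of rows, each a list of 6 numbers: the shift along the tool's x, y, z in normalised numbers (1 is 1000 mm), then the turn, a rotation vector about the tool's x, y, z in fractions of the full range, 1 being pi rad. In form: [[[dx, dy, dz, wx, wy, wz], ...]]. A call has 1 to 8 rows; each row is the pose to reach, as a shift and turn from the pose commanded when the call began, along the tool's axes at that moment; what a row does not reach only later rows make up. A row lasts 1/12 s, in which the tool goes at most 41.7 mm and 7.16 degrees, less where a joint would pass 70% of its speed; a pose out of reach is approached as far as the arm can. Shift and turn numbers lie between -1 and 1, and a call with a number outside is refused. A call with a gripper value outside its range is refused whole. "fingers" is the finger opening in m, from 0 to 0.087, set as the call begins (left out, the last holds). The fingers move at their own pace and stop on an object; the grip force is fixed at half the most. Time passes only in rows, so rows that repeat a pose let the fingers close. It gives the time, the measured TCP pose, the force, the opening and the grip force at its end, in the units of the state.
- bot.read_state(): the state, without advancing time (a new reading comes with each control period).
- imaging.capture(name): name is "scene" or "top"; returns a dict with "frame" (480x640x3 uint8, red, green, blue), "camera_matrix" (3x3 intrinsics, pixels), "R" (3x3) and "t" (3): a world point X has camera coordinates R X + t. Camera axes: x right, y down, z forward; pixel columns grow to the right and rows downward; lengths in m; the calibration is good to about 2 mm. A picture is of the moment at which its call begins. There is no depth.
- bot.hand_in(): hands the job in; it is judged then, once.
Trained networks look in the newest picture that a camera, given by its name, has taken for a name from the list of things; names that differ only in an ending like _2 or _b are one class to them, and where a whole thing is asked for, a point or a joint stands for the part that bears it (a point fixed in the world has none). Each returns a list of dicts, best first, with "confidence" (0 to 1); they miss things now and then, are a little off and sometimes report something else, mostly with a low value. They report only what shows in the picture. A call takes as long as a camera call. They do not tell look-alikes from the thing itself.
- finder.recognise(camera, name): "at" ([x, y, z] in m, in world coordinates, good to about 4 mm: the middle of the surface that is visible of it).
- finder.outline_of(camera, name): "pixels" (480x640 bool, what is visible of it).
The state is a dict: "time_s": time; "joint_positions": joint angles; "qvel": joint speeds; "tau": joint torques, N m; "position": TCP position; "tcp_rot": TCP orientation; "force": force on the tool from outside, world axes, zero at the start; "moment": the same for the moment, N m; "opening": opening from 0.0 (shut) to 1.0 (fully open); "grasp_force": force on a finger pad.
Only numpy, scipy, OpenCV 4.12 (cv2) and the standard library are available. Lean on these libraries where they do the work, as an engineer would, in place of code of your own. Each camera call takes 0.05 s, during which the arm holds its last target. There are 200 camera calls.

## Task

Open the ring case for the setter: slide the steel bolt at its side fully back until it stops, clear of the lid, then lift the lid by its bow pull to 45 degrees. The lid falls shut if let go, so finish with the gripper still holding it still at 45 degrees, the bolt still drawn back and nothing else propping the lid. Leave the other things on the bench where they are.

Things in the scene. Friction and masses are not known exactly. Their poses are not given: they have to be found in the camera images.
- case: Dark wooden ring case with a windowed lid, fixed to the bench; 200 (x) by 260 (y) by 85 mm high without the lid, rows of rings inside. Origin: centre of its underside, on the bench; z up, x towards the hinge side (away from the robot), y towards the side with the bolt.
- bolt_stop (a point): Where the bolt's knob axis is when fully back, at the guide's floor: x = -70, y = 215, z = 96 mm in the case's frame. The guide is on a wooden seat (x -95 to -45, y 130 to 265, top z = 96 mm): two steel cheeks along y, up to z = 108 mm, and two straps across, 44 mm long (x) by 12 mm, at y = 145 and 228 mm, tops at z = 114 mm; the knob runs between the straps.
- bolt: Loose steel slide bolt in the guide, 0.15 kg: flat bar 18 (x) by 115 (y) by 10 mm, with an upright round knob 14 mm across, 32 mm tall. Origin: on the bar's underside below the knob. Its nose, 60 mm from the knob towards -y, overlaps the lid's top by 18 to 30 mm at the start and bars it. It slides freely (about 1 N) to the case's +y, knob y = 160..172 mm at the start to its stop at 215.
- bolt_knob (a point): Point on the knob's axis, 30 mm above the bolt's underside (12 mm below the top of the knob), where it can be pinched.
- lid (a joint): Opening angle of the lid in rad: 0 shut, 0.785 = 45 degrees, stop at 1.75. The lid is a wooden frame 200 by 260 by 10 mm with a clear pane, about 0.35 kg, hinged along its far (+x) edge; it turns freely and falls shut.
- lid_hinge (a point): Middle of the lid's hinge axis, at x = 100 mm, y = 0, z = 90 mm in the case's frame; the axis is along the case's y.
- lid_pull (a point): Middle of the lid's bow pull: a round steel bar 10 mm thick along the case's y, 90 mm clear between its two arms, standing 55 mm out from the lid's front edge, level with the lid. It lies 255 mm from the hinge axis, at z = 90 mm when shut; it moves with the lid, rising along an arc.
- bench_block: Bystander: square steel block 70 by 70 by 22 mm, beside the case's -y side. Origin under its centre.
- ring_clamp: Bystander: wooden ring clamp with a brass collar, 110 by 26 by 26 mm, lying on the robot's side of the case. Origin under its centre.
- stone_dish: Bystander: white dish, 64 mm wide and 26 mm high, behind the case. Origin under its centre.
- graver: Bystander: wooden-handled hand tool 150 mm long, lying on the robot's side of the case, towards the bolt's side.
- hammer: Bystander: hammer 220 mm long, lying to the right.
- polish_jar: Bystander: amber jar, 66 mm wide and 75 mm high, to the left. Origin under its centre.
- pumice_tin: Bystander: plain metal tin, 60 mm wide and 60 mm high, to the left. Origin under its centre.
Mind the look-alikes: they are no part of the job. What is shaped like the bolt but turquoise is not meant.

How it is judged:
By the outcome, as a careful person would: the job done as asked, in the order asked, and still so for the second after the job is handed in, while the arm keeps its last pose, push and grip.
It also fails if it takes over 48 s, if anything falls off the work surface, if the arm or the gripper's body presses on something with over 40 N, if the wrist force passes 120 N, or if a joint passes its speed limit or range.

## Working session

There is one attempt and no reset: what is moved stays moved. The work goes in short steps, Python scripts to look and compute and a tool call to move; the robot and the scene stay as the last step left them, time stands still between calls to the robot, and variables do not carry over. Pictures are saved under pics/ and viewed, at most 10 in all, crops included, and the job is handed in when it is done.

Besides the shell and the picture viewer there is one more tool, called after ">>>" by a JSON object that holds its "op" and its "data", one argument or row to a line. play_rows: Moves the arm, as the interface text tells. Its arguments: {"type":"object","properties":{"motion":{"type":"array"},"fingers":{"type":"number"}},"required":["motion"]}

```bash
mkdir -p pics; python3 - <<'E'
from rig import bot, imaging, finder
import cv2, numpy as np
s=bot.read_state();print({k:np.round(v,3).tolist() for k,v in s.items()})
for c in("scene","top"):
    d=imaging.capture(c);cv2.imwrite(f"pics/{c}0.png",d["frame"][:,:,::-1])
    K,R,t=d["camera_matrix"],np.array(d["R"]),np.array(d["t"])
    print(c,"cam pos",-R.T@t)
    for n in["case","bolt","bolt_knob","lid","lid_pull","lid_hinge","bench_block","ring_clamp","stone_dish","graver","hammer","polish_jar","pumice_tin"]:
        for r in finder.recognise(c,n)[:3]:
            p=np.array(r["at"]);q=K@(R@p+t);print(n,round(r["confidence"],2),p.round(3),(q[:2]/q[2]).round())
E
```

```text
{'time_s': 0.0, 'joint_positions': [-73.88, 30.279, 82.157, 0.001, 67.689, -10.226], 'qvel': [-0.007, -0.03, -0.037, 0.027, -0.024, -0.05], 'tau': [0.0, -44.004, -17.66, 0.063, 0.059, -0.0], 'position': [0.277, -0.559, 0.211], 'tcp_rot': [[0.896, 0.444, -0.001], [0.444, -0.896, 0.002], [0.0, -0.002, -1.0]], 'force': [0.469, -0.242, 0.812], 'moment': [-0.025, 0.02, 0.028], 'grasp_force': 0.0, 'opening': 0.996}
scene cam pos [1.21458522 0.44836488 0.90518219]
case 0.67 [0.64  0.068 0.091] [340. 275.]
case 0.3 [0.643 0.025 0.092] [324. 268.]
bolt 0.73 [0.572 0.184 0.112] [401. 273.]
bolt 0.71 [0.433 0.259 0.009] [452. 279.]
bolt_knob 0.9 [0.43  0.263 0.009] [454. 278.]
bolt_knob 0.64 [0.575 0.178 0.108] [398. 274.]
bolt_knob 0.18 [ 0.568 -0.488  0.023] [198. 193.]
lid 0.89 [0.639 0.021 0.09 ] [324. 267.]
lid_pull 0.89 [0.643 0.026 0.095] [324. 267.]
lid_hinge 0.98 [0.643 0.062 0.094] [338. 274.]
lid_hinge 0.74 [0.642 0.024 0.09 ] [324. 268.]
bench_block 0.64 [ 0.609 -0.189  0.023] [266. 242.]
ring_clamp 0.7 [ 0.44  -0.174  0.022] [309. 209.]
ring_clamp 0.52 [ 0.566 -0.488  0.026] [198. 
[... 381 characters left out ...]
b 0.89 [0.568 0.178 0.11 ] [239. 243.]
bolt_knob 0.66 [0.428 0.251 0.013] [218. 296.]
lid 0.7 [0.638 0.014 0.093] [303. 217.]
lid_pull 0.94 [0.638 0.013 0.097] [303. 217.]
lid_pull 0.16 [ 0.532 -0.504  0.024] [492. 257.]
lid_hinge 0.84 [0.625 0.028 0.09 ] [297. 222.]
bench_block 0.88 [ 0.606 -0.184  0.025] [376. 230.]
ring_clamp 0.75 [ 0.441 -0.179  0.021] [374. 290.]
ring_clamp 0.36 [0.469 0.494 0.063] [122. 282.]
stone_dish 0.64 [0.806 0.041 0.016] [294. 160.]
graver 0.65 [0.479 0.142 0.022] [257. 277.]
hammer 0.81 [ 0.53  -0.503  0.025] [492. 257.]
polish_jar 0.86 [0.603 0.43  0.076] [145. 231.]
pumice_tin 0.9 [0.468 0.495 0.061] [122. 283.]
pumice_tin 0.67 [0.637 0.016 0.09 ] [302. 217.]
```

```bash
python3 - <<'E'
import cv2
a=cv2.imread("pics/scene0.png")[180:360,220:480];cv2.imwrite("pics/a.png",cv2.resize(a,None,fx=3,fy=3,interpolation=2))
b=cv2.imread("pics/top0.png")[140:330,190:410];cv2.imwrite("pics/b.png",cv2.resize(b,None,fx=3,fy=3,interpolation=2))
E
```

```text
(no output)
```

View pics/a.png

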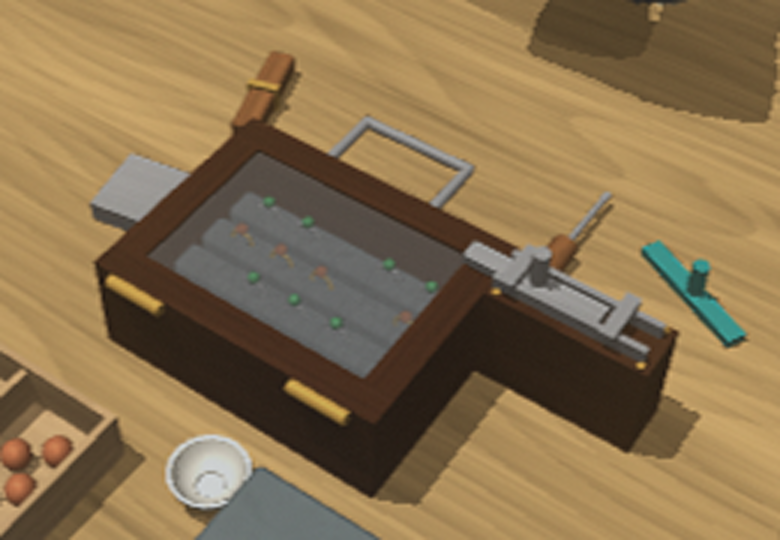

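View pics/b.png

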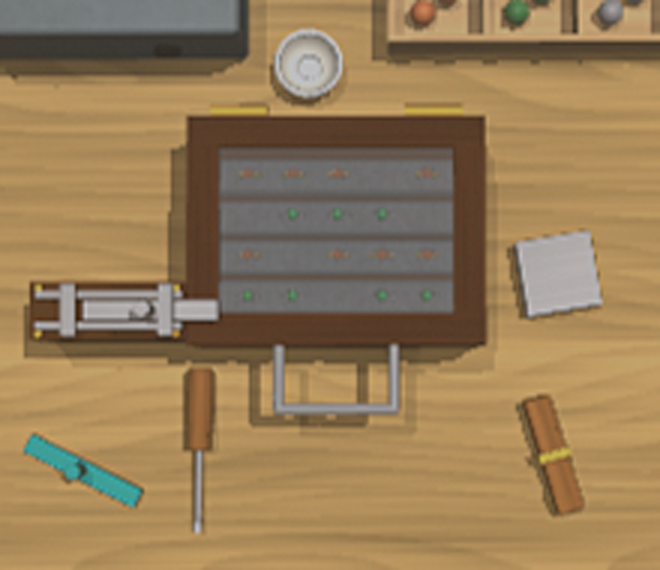

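Scene view: the steel bolt in the guide is at about (400,268) and the turquoise look-alike lies on the bench at about (453,273). The pull bow spans (342,220) to (377,236). In the top view the steel knob is at about (237,242), the turquoise one at (215,296), and the pull bar's centre at (303,276). I choose the steel bolt in the guide on the case. Next I fit the case pose from both views.

```bash
cat >h.py <<'E'
import numpy as np
from scipy.optimize import least_squares
from rig import bot, imaging, finder
def cam(c):
    d=imaging.capture(c);return d["frame"],np.array(d["camera_matrix"]),np.array(d["R"]),np.array(d["t"])
def proj(C,p):
    q=(np.atleast_2d(p)@C[2].T+C[3])@C[1].T;return q[:,:2]/q[:,2:]
def world(f,p):
    p=np.atleast_2d(p);c,s=np.cos(f[2]),np.sin(f[2])
    return np.c_[f[0]+c*p[:,0]-s*p[:,1],f[1]+s*p[:,0]+c*p[:,1],p[:,2]+(f[3] if len(f)>3 else 0)]
def tri(Cs,uv):
    return least_squares(lambda p:np.concatenate([proj(C,p)[0]-u for C,u in zip(Cs,uv)]),[.6,0,.1])
E
python3 - <<'E'
from h import *
import cv2
S,T=cam("scene"),cam("top")
fs=lambda p:np.array([220,180])+(np.array(p)+.5)/3-.5
ft=lambda p:np.array([190,140])+(np.array(p)+.5)/3-.5
obT=[([.1,.13,.095],(187,116)),([.1,-.13,.095],(485,116)),([-.1,-.13,.095],(485,345)),([-.1,.13,.095],(187,345)),([-.155,.05,.09],(278,409)),([-.155,-.05,.09],(397,409)),([-.095,.265,.096],(30,339)),([-.045,.265,.096],(31,283))]
obS=[([.1,.13,.095],(376,420)),([-.1,-.13,.095],(258,122)),([-.155,-.05,.09],(368,121)),([-.155,.05,.09],(470,169))]
def res(f):
    r=[proj(T,world(f,p))[0]-ft(u) for p,u in obT]+[proj(S,world(f,p))[0]-fs(u) for p,u in obS]
    return np.concatenate(r)
s=least_squares(res,[.64,.02,0,0],loss="soft_l1");print("case x,y,yaw,dz",s.x.round(4),"deg",np.degrees(s.x[2]));print(res(s.x).reshape(-1,2).round(1).tolist())
f=s.x
for n,a,b in[("pull+",(470,169),(278,409)),("pull-",(368,121),(397,409))]:
    q=tri([S,T],[fs(a),ft(b)]);print(n,q.x.round(4),q.cost)
for y in(.16,.166,.172):
    print(y,((proj(S,world(f,[-.07,y,.096+.042]))[0]-[220,180])*3).round(),((proj(T,world(f,[-.07,y,.138]))[0]-[190,140])*3).round(),"nose",((proj(T,world(f,[-.07,y-.06,.106]))[0]-[190,140])*3).round())
print("knob",world(f,[-.07,.166,.126]),"stop",world(f,[-.07,.215,.126]))
for n,C,o,k in(("s",S,(350,220),100),("t",T,(200,215),70)):
    im=C[0][o[1]:o[1]+k,o[0]:o[0]+k,::-1];cv2.imwrite(f"pics/k_{n}.png",cv2.resize(im,(500,500),interpolation=2))
a=np.hstack([cv2.imread("pics/k_s.png")[:,:400],cv2.imread("pics/k_t.png")[:,:400]]);cv2.imwrite("pics/k.png",a)
E
```

```text
case x,y,yaw,dz [ 0.6381  0.0165 -0.0041 -0.0017] deg -0.2340289003987783
[[0.1, 0.1], [0.2, 0.1], [0.6, 0.2], [-0.4, 0.3], [0.3, 0.1], [-0.9, 0.1], [-0.2, 0.4], [-0.3, -0.2], [-0.1, 1.6], [-1.4, -1.8], [0.1, 0.2], [-0.2, 0.1]]
pull+ [0.4836 0.0678 0.0893] 0.000571588288096345
pull- [ 0.4825 -0.0344  0.0878] 0.13167306113281307
0.16 [541. 251.] [142. 308.] nose [218. 310.]
0.166 [548. 254.] [135. 308.] nose [211. 310.]
0.172 [556. 258.] [127. 308.] nose [204. 310.]
knob [[0.56876675 0.18283099 0.1242799 ]] stop [[0.5689669  0.23183058 0.1242799 ]]
```

View pics/k.png

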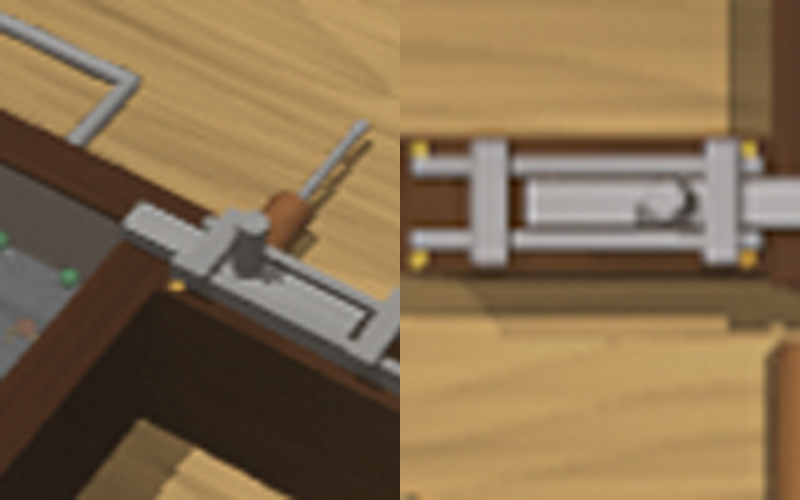

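Close crop: the steel knob stands against the inner strap, with its top at about (400,268) in scene and (237,242) in top. That puts the knob at case y ≈ 0.160, or world (0.569, 0.1765). Its shape and material match the description, and the fit puts the pull at z ≈ 0.088, as expected. Moving now.

Units first: turns go in shares of pi rad. So -63.6 degrees / 180 = -0.3533.

>>> {"op": "play_rows", "data": {
  "motion": [
    [[0.589,-0.53,0,0,0,-0.3533],[0.589,-0.53,0,0,0,-0.3533],[0.589,-0.53,0,0,0,-0.3533],[0.589,-0.53,0,0,0,-0.3533],[0.589,-0.53,0,0,0,-0.3533],[0.589,-0.53,0,0,0,-0.3533],[0.589,-0.53,0,0,0,-0.3533],[0.589,-0.53,0,0,0,-0.3533]]
  ],
  "fingers": 0.06
}}

```text
time_s: 2.17
position: [0.4009, -0.2486, 0.2119]
tcp_rot: [[0.105, 0.994, 0.001], [0.994, -0.105, -0.0], [-0.0, 0.001, -1.0]]
force: [1.2, 0.0, 0.7]
opening: 0.697
grasp_force: 0.0
```

```bash
cat >>h.py <<'E'
from scipy.spatial.transform import Rotation as Ro
def tgt(a,flip=1): # tool closing in the x-z plane, tilted a deg forwards
    a=np.radians(a);z=np.array([np.sin(a),0,-np.cos(a)]);x=np.array([0,1.,0])
    return np.c_[x,np.cross(z,x),z]
def delta(p,a):
    s=bot.read_state();R=np.array(s["tcp_rot"])
    print("t",s["time_s"],"pos",np.round(s["position"],4),"F",np.round(s["force"],1),"open",round(s["opening"]*.087,4),"grip",round(s["grasp_force"],1),"J",np.round(s["joint_positions"],1))
    print("d",(R.T@(np.array(p)-s["position"])).round(4),Ro.from_matrix(R.T@tgt(a)).as_rotvec(degrees=True).round(2))
E
python3 -c "
from h import *
delta([.569,.1765,.2],0)"
```

```text
t 2.1667 pos [ 0.4009 -0.2486  0.2119] F [1.2 0.  0.7] open 0.0606 grip 0.0 J [-45.4  18.4 103.5   0.   58.1 -39.4]
d [0.4404 0.1224 0.0118] [ 0.04  0.03 -6.04]
```

To row units: -6 degrees / 180 = -0.0333.

>>> {"op": "play_rows", "data": {
  "motion": [
    [[0.44,0.1225,0,0,0,-0.0333],[0.44,0.1225,0,0,0,-0.0333],[0.44,0.1225,0,0,0,-0.0333],[0.44,0.1225,0,0,0,-0.0333],[0.44,0.1225,0,0,0,-0.0333],[0.44,0.1225,0,0,0,-0.0333],[0.44,0.1225,0,0,0,-0.0333],[0.44,0.1225,0,0,0,-0.0333]]
  ]
}}

```text
time_s: 2.83
position: [0.5254, 0.0611, 0.2119]
tcp_rot: [[0.006, 1.0, 0.001], [1.0, -0.006, -0.0], [-0.0, 0.001, -1.0]]
force: [0.5, -0.6, -0.2]
opening: 0.687
grasp_force: 0.0
```

```bash
python3 -c "
from h import *
delta([.569,.1765,.16],0)"
```

```text
t 2.8333 pos [0.5254 0.0611 0.2119] F [ 0.5 -0.6 -0.2] open 0.0597 grip 0.0 J [-5.5 22.8 95.8 -0.  61.3 -5.1]
d [0.1157 0.0428 0.0519] [ 0.04  0.01 -0.34]
```

To row units: -0.3 degrees / 180 = -0.0017.

>>> {"op": "play_rows", "data": {
  "motion": [
    [[0.04,0.0145,0,0,0,0],[0.08,0.029,0,0,0,0],[0.1155,0.043,0,0,0,-0.0017],[0.1155,0.043,0.02,0,0,-0.0017],[0.1155,0.043,0.04,0,0,-0.0017],[0.1155,0.043,0.05,0,0,-0.0017],[0.1155,0.043,0.05,0,0,-0.0017]]
  ]
}}

```text
time_s: 3.42
position: [0.5665, 0.174, 0.159]
tcp_rot: [[0.001, 1.0, -0.006], [1.0, -0.001, -0.001], [-0.001, -0.006, -1.0]]
force: [-1.6, -0.3, -0.3]
opening: 0.691
grasp_force: 0.0
```

```bash
python3 -c "
from h import *
import cv2
delta([.569,.1765,.135],0)
S,T=cam('scene'),cam('top')
a=cv2.resize(S[0][210:310,350:450,::-1],(400,400),interpolation=2);b=cv2.resize(T[0][190:290,190:290,::-1],(400,400),interpolation=2)
cv2.imwrite('pics/m1.png',np.hstack([a,b]))"
```

```text
t 3.4167 pos [0.5665 0.174  0.159 ] F [-1.6 -0.3 -0.3] open 0.0601 grip 0.0 J [ 6.3 31.5 89.6 -0.  59.3  6.3]
d [0.0025 0.0027 0.024 ] [-0.34  0.04 -0.04]
```

View pics/m1.png

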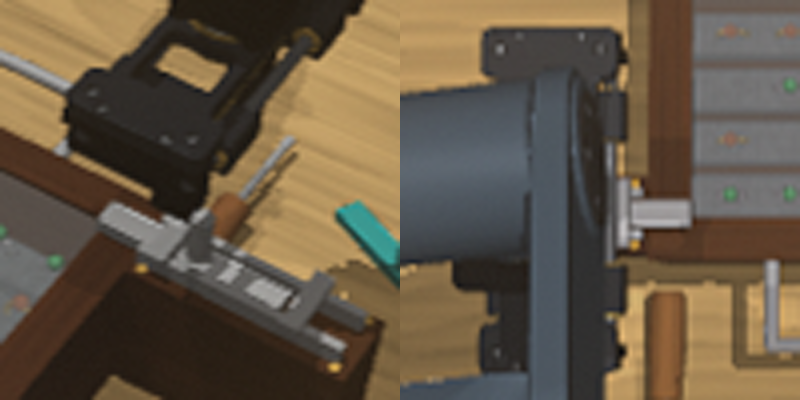

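The gripper is near the knob, which in this picture is at scene (400,265), but the fingers' place in the scene view needs a check. I project the expected fingertips into it.

```bash
python3 -c "
from h import *
import cv2
delta([.569,.1765,.135],0)
S=cam('scene');p=np.array(bot.read_state()['position'])
P=[p,p+[0,0,-.017],p+[.03,0,-.017],p+[-.03,0,-.017],p+[.03,0,.05],p+[-.03,0,.05],p+[0,0,.05],[.569,.1765,.137]]
print(proj(S,P).round())
im=S[0][100:330,300:520,::-1].copy()
im=cv2.resize(im,None,fx=2.6,fy=2.6,interpolation=2)
for i,q in enumerate(proj(S,P)):
  c=tuple(int(v) for v in (q-[300,100])*2.6);cv2.circle(im,c,3,(0,0,255),-1);cv2.putText(im,str(i),c,0,.5,(0,255,0),1)
cv2.imwrite('pics/m2.png',im)"
```

```text
t 3.5167 pos [0.5687 0.1738 0.1617] F [1.1 1.1 0.5] open 0.0603 grip 0.0 J [ 6.2 31.4 89.4  0.  59.3  6.3]
d [0.0027 0.0004 0.0267] [-0.03 -0.   -0.1 ]
[[400. 255.]
 [399. 260.]
 [392. 269.]
 [406. 252.]
 [395. 247.]
 [410. 230.]
 [403. 239.]
 [400. 263.]]
```

View pics/m2.png

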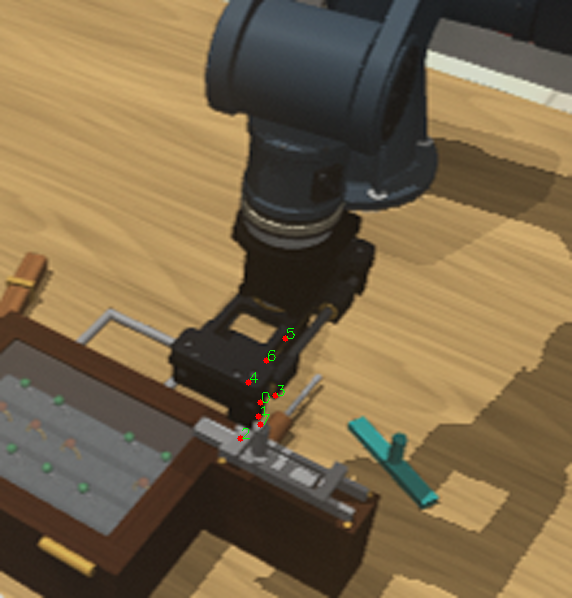

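The projected tips fall on either side of the knob at crop (260,440) and the jaws are clear, so I go down with a force check and close.

>>> {"op": "play_rows", "data": {
  "motion": [
    [[0.003,0,0.01,0,0,0],[0.003,0,0.02,0,0,0],[0.003,0,0.026,0,0,0],[0.003,0,0.026,0,0,0]]
  ]
}}

```text
time_s: 3.9
position: [0.5673, 0.1768, 0.1339]
tcp_rot: [[0.001, 1.0, -0.004], [1.0, -0.001, -0.0], [-0.0, -0.004, -1.0]]
force: [-0.4, 0.4, -0.1]
opening: 0.687
grasp_force: 0.0
```

>>> {"op": "play_rows", "data": {
  "motion": [
    [[0,0,0,0,0,0],[0,0,0,0,0,0],[0,0,0,0,0,0],[0,0,0,0,0,0],[0,0,0,0,0,0],[0,0,0,0,0,0],[0,0,0,0,0,0],[0,0,0,0,0,0]]
  ],
  "fingers": 0
}}

```text
time_s: 4.57
position: [0.5687, 0.1772, 0.1357]
tcp_rot: [[0.001, 1.0, 0.0], [1.0, -0.001, 0.0], [0.0, 0.0, -1.0]]
force: [-0.4, 0.8, -0.3]
opening: 0.168
grasp_force: 0.0
```

>>> {"op": "play_rows", "data": {
  "motion": [
    [[0,0,0,0,0,0],[0,0,0,0,0,0],[0,0,0,0,0,0],[0.005,0,0,0,0,0],[0.012,0,0,0,0,0],[0.02,0,0,0,0,0],[0.028,0,0,0,0,0],[0.036,0,0,0,0,0]]
  ]
}}

```text
time_s: 5.23
position: [0.5686, 0.2144, 0.1357]
tcp_rot: [[0.001, 1.0, 0.0], [1.0, -0.001, 0.0], [0.0, 0.0, -1.0]]
force: [0.5, -0.5, 0.1]
opening: 0.001
grasp_force: 0.0
```

>>> {"op": "play_rows", "data": {
  "motion": [
    [[0.008,0,0,0,0,0],[0.013,0,0,0,0,0],[0.016,0,0,0,0,0],[0.018,0,0,0,0,0],[0.018,0,0,0,0,0]]
  ]
}}

```text
time_s: 5.65
position: [0.5686, 0.2316, 0.1356]
tcp_rot: [[0.001, 1.0, -0.0], [1.0, -0.001, -0.0], [-0.0, -0.0, -1.0]]
force: [-0.2, 0.4, -0.3]
opening: 0.003
grasp_force: 0.0
```

The fingers closed on nothing, so I look again and measure.

```bash
python3 -c "
from h import *
import cv2
S,T=cam('scene'),cam('top')
p=np.array(bot.read_state()['position']);print(p)
for c,C in(('scene',S),('top',T)):
  for r in finder.recognise(c,'bolt_knob')[:2]: print(c,r['confidence'],np.round(r['at'],3),proj(C,r['at']))
o=[350,200];P=[p+[0,0,-.017],p,p+[0,0,.05],world([.6381,.0165,-.0041,-.0017],[-.07,.16,.138])[0],world([.6381,.0165,-.0041,-.0017],[-.07,.215,.138])[0]]
im=cv2.resize(S[0][200:300,350:480,::-1],None,fx=6,fy=6,interpolation=2)
for i,q in enumerate(proj(S,P)):
  c=tuple(int(v) for v in (q+.5-o)*6);cv2.circle(im,c,3,(0,0,255),-1);cv2.putText(im,str(i),c,0,.6,(0,255,0),1)
cv2.imwrite('pics/m3.png',im)"
```

```text
[0.5686586  0.23100623 0.13562504]
scene 0.73 [0.574 0.172 0.106] [[395.91471441 272.91161015]]
scene 0.72 [0.429 0.264 0.009] [[454.32021496 278.38378232]]
top 0.84 [0.568 0.172 0.108] [[240.90189559 243.61199256]]
top 0.65 [0.416 0.231 0.01 ] [[225.54696117 300.07623981]]
```

View pics/m3.png

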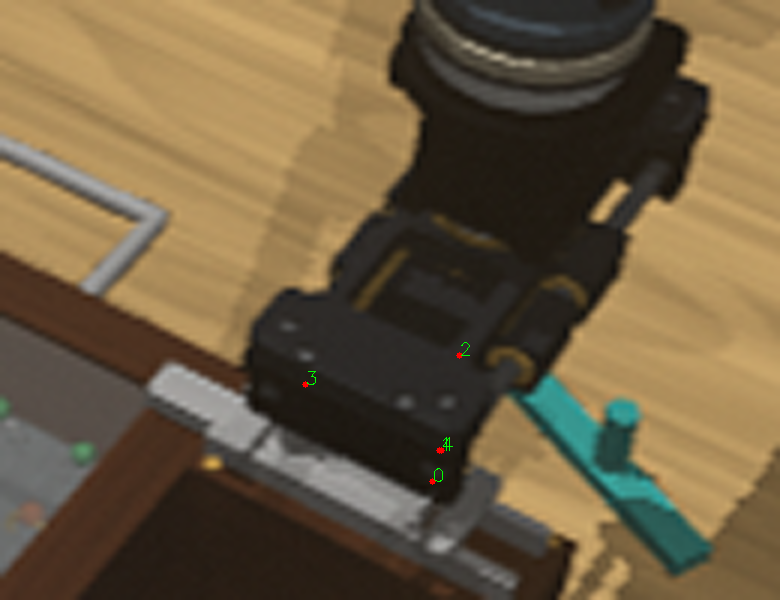

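>>> {"op": "play_rows", "data": {
  "motion": [
    [[0,0,-0.03,0,0,0],[0,0,-0.06,0,0,0],[0,0,-0.08,0,0,0],[0,-0.04,-0.1,0,0,0],[0,-0.08,-0.1,0,0,0],[0,-0.1,-0.1,0,0,0],[0,-0.1,-0.1,0,0,0]]
  ],
  "fingers": 0.04
}}

```text
time_s: 6.43
position: [0.4628, 0.2308, 0.2359]
tcp_rot: [[-0.0, 1.0, -0.005], [1.0, 0.0, -0.001], [-0.001, -0.005, -1.0]]
force: [0.7, -0.1, -0.7]
opening: 0.423
grasp_force: 0.0
```

```bash
python3 -c "
from h import *
import cv2
S,T=cam('scene'),cam('top')
p=np.array(bot.read_state()['position']);print(p)
for c,C in(('scene',S),('top',T)):
  for r in finder.recognise(c,'bolt_knob')[:2]: print(c,r['confidence'],np.round(r['at'],3),proj(C,r['at']))
o=[340,150];f=[.6381,.0165,-.0041,-.0017]
P=[p+[0,0,-.017],p,p+[.02,0,-.017],p+[-.02,0,-.017],world(f,[-.07,.16,.138])[0]]
im=cv2.resize(S[0][150:300,340:480,::-1],None,fx=4,fy=4,interpolation=2)
for i,q in enumerate(proj(S,P)):
  c=tuple(int(v) for v in (q+.5-o)*4);cv2.circle(im,c,2,(0,0,255),-1);cv2.putText(im,str(i),c,0,.5,(0,255,0),1)
cv2.imwrite('pics/m4.png',im)"
```

```text
[0.46860702 0.23119065 0.23625287]
scene 0.9 [0.433 0.264 0.011] [[453.65534734 279.07749908]]
scene 0.75 [0.572 0.178 0.108] [[398.58332482 273.09778097]]
top 0.68 [0.565 0.177 0.108] [[239.05141386 244.48639305]]
top 0.6 [0.421 0.242 0.012] [[221.45717112 298.40716253]]
```

View pics/m4.png

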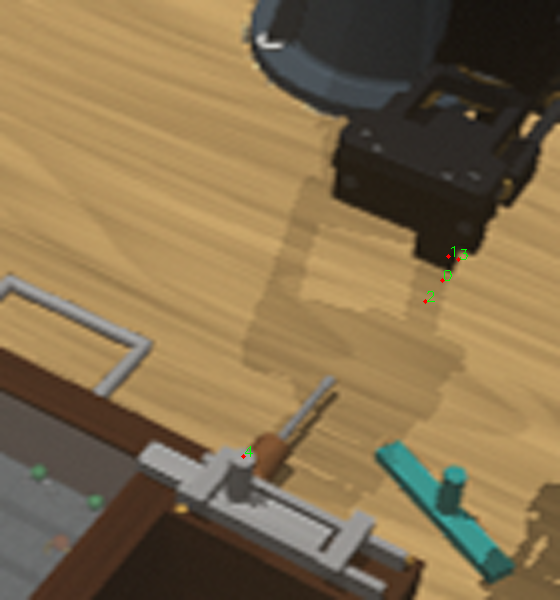

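The knob has not moved, and its top is still at scene (400,264), matching my fit. But the finger's tip shows at crop (445,265), clearly above the predicted point 2 at (425,300). So I quantify where the tip and the gripper body really are.

```bash
python3 -c "
from h import *
S=cam('scene');p=np.array(bot.read_state()['position'])
px=lambda u:np.array([340,150])+(np.array(u)+.5)/4-.5
def fit(w,a,b,x0):
  g=lambda q:np.concatenate([proj(S,p+[q[0],q[1]-w,q[2]])[0]-px(a),proj(S,p+[q[0],q[1]+w,q[2]])[0]-px(b)])
  s=least_squares(g,x0);print(s.x.round(4),s.cost.round(2))
  for xo in (.02,.03,.035):
    h=lambda q:g([xo,q[0],q[1]]);r=least_squares(h,[0,0]);print('  x',xo,r.x.round(4),r.cost.round(2))
fit(.0095,(418,258),(455,272),[.03,0,0])
print('body');fit(.0375,(337,200),(482,263),[.09,0,.05])
for th in(.0,):
  print(proj(S,[p+[.095,-.0375,.053],p+[.095,.0375,.053]]))
"
```

```text
[0.0659 0.0155 0.0533] 0.03
  x 0.02 [0.0018 0.0116] 0.12
  x 0.03 [0.0048 0.0206] 0.09
  x 0.035 [0.0063 0.0252] 0.07
body
[0.0784 0.0023 0.0775] 0.15
  x 0.02 [-0.0163  0.0257] 2.69
  x 0.03 [-0.0131  0.0346] 1.94
  x 0.035 [-0.0115  0.039 ] 1.61
[[416.92379773 213.8031542 ]
 [452.83625101 229.16388097]]
```

The body and the tips both show about 25 mm higher than the reported TCP implies, which explains the closing above the knob (its top is at 0.137). I retry lower and let the finger opening tell.

>>> {"op": "play_rows", "data": {
  "motion": [
    [[-0.02,0.035,0,0,0,0],[-0.04,0.07,0,0,0,0],[-0.0545,0.1005,0,0,0,0],[-0.0545,0.1005,0.035,0,0,0],[-0.0545,0.1005,0.07,0,0,0],[-0.0545,0.1005,0.095,0,0,0],[-0.0545,0.1005,0.1,0,0,0],[-0.0545,0.1005,0.1,0,0,0]]
  ],
  "fingers": 0.06
}}

```text
time_s: 7.35
position: [0.5685, 0.1761, 0.1331]
tcp_rot: [[0.002, 1.0, -0.005], [1.0, -0.002, -0.001], [-0.001, -0.005, -1.0]]
force: [0.2, -0.1, 0.5]
opening: 0.691
grasp_force: 0.0
```

>>> {"op": "play_rows", "data": {
  "motion": [
    [[0,0,0.005,0,0,0],[0,0,0.01,0,0,0],[0,0,0.015,0,0,0],[0,0,0.02,0,0,0],[0,0,0.02,0,0,0]]
  ]
}}

```text
time_s: 7.77
position: [0.5688, 0.1768, 0.1154]
tcp_rot: [[0.001, 1.0, -0.0], [1.0, -0.001, -0.0], [-0.0, -0.0, -1.0]]
force: [0.3, 0.8, 0.1]
opening: 0.69
grasp_force: 0.0
```

>>> {"op": "play_rows", "data": {
  "motion": [
    [[0,0,0,0,0,0],[0,0,0,0,0,0],[0,0,0,0,0,0],[0,0,0,0,0,0],[0,0,0,0,0,0],[0,0,0,0,0,0],[0,0,0,0,0,0],[0,0,0,0,0,0]]
  ],
  "fingers": 0.005
}}

```text
time_s: 8.43
position: [0.5691, 0.1767, 0.1157]
tcp_rot: [[0.001, 1.0, 0.0], [1.0, -0.001, -0.0], [-0.0, 0.0, -1.0]]
force: [0.7, 0.4, 0.1]
opening: 0.169
grasp_force: 0.0
```

>>> {"op": "play_rows", "data": {
  "motion": [
    [[0,0,0,0,0,0],[0,0,0,0,0,0],[0,0,0,0,0,0]]
  ]
}}

```text
time_s: 8.68
position: [0.5692, 0.1767, 0.1157]
tcp_rot: [[0.001, 1.0, 0.0], [1.0, -0.001, 0.0], [0.0, 0.0, -1.0]]
force: [-0.4, -0.8, -0.6]
opening: 0.149
grasp_force: 30.0
```

Gripped: the opening is 13 mm at 30 N, on the knob. Drawing the bolt back.

>>> {"op": "play_rows", "data": {
  "motion": [
    [[0.005,0,0,0,0,0],[0.013,0,0,0,0,0],[0.021,0,0,0,0,0],[0.029,0,0,0,0,0],[0.037,0,0,0,0,0],[0.044,0,0,0,0,0],[0.048,0,0,0,0,0],[0.05,0,0,0,0,0]]
  ]
}}

```text
time_s: 9.35
position: [0.5691, 0.2277, 0.1157]
tcp_rot: [[-0.0, 1.0, 0.0], [1.0, 0.0, -0.0], [-0.0, 0.0, -1.0]]
force: [0.4, -1.1, 1.1]
opening: 0.147
grasp_force: 30.0
```

>>> {"op": "play_rows", "data": {
  "motion": [
    [[0.002,0,0,0,0,0],[0.004,0,0,0,0,0],[0.006,0,0,0,0,0],[0.006,0,0,0,0,0]]
  ]
}}

```text
time_s: 9.68
position: [0.5692, 0.2308, 0.1157]
tcp_rot: [[0.0, 1.0, -0.001], [1.0, -0.0, -0.004], [-0.004, -0.001, -1.0]]
force: [-0.9, -5.6, 2.2]
opening: 0.148
grasp_force: 30.0
```

>>> {"op": "play_rows", "data": {
  "motion": [
    [[0.002,0,0,0,0,0],[0.002,0,0,0,0,0],[0.002,0,0,0,0,0]]
  ]
}}

```text
time_s: 9.93
position: [0.5692, 0.2309, 0.1157]
tcp_rot: [[0.0, 1.0, -0.001], [1.0, -0.0, -0.006], [-0.006, -0.001, -1.0]]
force: [0.4, -9.9, 3.0]
opening: 0.142
grasp_force: 30.0
```

>>> {"op": "play_rows", "data": {
  "motion": [
    [[-0.001,0,0,0,0,0],[-0.001,0,0,0,0,0],[-0.001,0,0,0,0,0],[-0.001,0,0,0,0,0],[-0.001,0,0,0,0,0],[-0.001,0,-0.02,0,0,0],[-0.001,0,-0.05,0,0,0],[-0.001,0,-0.08,0,0,0]]
  ],
  "fingers": 0.06
}}

```text
time_s: 10.6
position: [0.5681, 0.2339, 0.1953]
tcp_rot: [[0.001, 1.0, -0.003], [1.0, -0.001, -0.0], [-0.0, -0.003, -1.0]]
force: [0.8, 0.5, -1.3]
opening: 0.645
grasp_force: 0.0
```

```bash
python3 -c "
from h import *
delta([.38,.017,.22],30)"
```

```text
t 10.6 pos [0.5681 0.2339 0.1953] F [ 0.8  0.5 -1.3] open 0.0561 grip 0.0 J [12.  30.5 84.5  0.  65.2 12. ]
d [-0.2171 -0.188  -0.024 ] [-3.019e+01  3.000e-02 -4.000e-02]
```

The bolt is at its stop: 10 N against it with no more travel, at y 0.231 where 0.232 was predicted. Now to the pull, with the tool tilted 25° forward.

To row units: -25 degrees / 180 = -0.1389.

>>> {"op": "play_rows", "data": {
  "motion": [
    [[-0.035,-0.018,-0.005,-0.0167,0,0],[-0.07,-0.036,-0.005,-0.0389,0,0],[-0.105,-0.054,0,-0.0667,0,0],[-0.14,-0.072,0,-0.0944,0,0],[-0.175,-0.09,0,-0.1167,0,0],[-0.21,-0.113,0,-0.1389,0,0],[-0.217,-0.113,0,-0.1389,0,0],[-0.217,-0.113,0,-0.1389,0,0]]
  ],
  "fingers": 0.045
}}

```text
time_s: 11.27
position: [0.4528, 0.0153, 0.1951]
tcp_rot: [[0.005, 0.907, 0.421], [1.0, -0.005, -0.002], [0.0, 0.421, -0.907]]
force: [-0.2, -0.5, -0.2]
opening: 0.517
grasp_force: 0.0
```

```bash
cat > look.py <<'E'
from h import *
import cv2,sys
S,T=cam('scene'),cam('top')
st=bot.read_state();p=np.array(st['position']);R=np.array(st['tcp_rot'])
bar=np.array([.483,.0167,.0885])
P=[p+R@[0,y,.01*0-.010] for y in(-.0225,.0225)]+[p,bar]
o=np.array([270,130]);im=cv2.resize(S[0][130:280,270:440,::-1],None,fx=4,fy=4,interpolation=2)
for i,q in enumerate(proj(S,P)):
  c=tuple(int(v) for v in (q+.5-o)*4);cv2.circle(im,c,2,(0,0,255),-1);cv2.putText(im,str(i),c,0,.5,(0,255,0),1)
cv2.imwrite(sys.argv[1],im)
E
python3 look.py pics/m5.png; python3 -c "
from h import *
delta([.455,.0167,.148],25)"
```

```text
t 11.3667 pos [0.4557 0.0161 0.1959] F [ 1.2  0.6 -0. ] open 0.0447 grip 0.0 J [-17.2  12.1 125.6  21.7  19.6 -36. ]
d [ 0.0006 -0.0208  0.0431] [ 0.    0.07 -0.23]
```

View pics/m5.png

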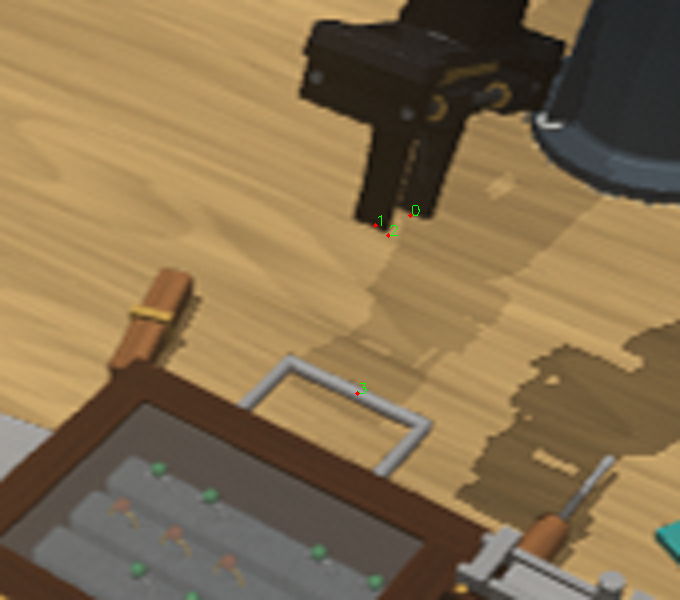

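The scene view shows both fingertips at crop (375,225) and (425,215). They match a tip 10 mm behind the reported TCP along the tool, so that offset is a tool offset. The bar is at crop (357,393), and joint 5 is low, so I reduce the tilt to 15° and descend over the bar.

To row units: 10 degrees / 180 = 0.0556.

>>> {"op": "play_rows", "data": {
  "motion": [
    [[0,-0.005,0.02,0.0278,0,0],[0,-0.0094,0.044,0.0556,0,0],[0,-0.0094,0.044,0.0556,0,0],[0,-0.014,0.066,0.0556,0,0],[0,-0.018,0.088,0.0556,0,0],[0,-0.021,0.11,0.0556,0,0],[0,-0.0253,0.132,0.0556,0,0],[0,-0.0253,0.132,0.0556,0,0]]
  ],
  "fingers": 0.045
}}

```text
time_s: 12.03
position: [0.4888, 0.0179, 0.0627]
tcp_rot: [[-0.0, 0.967, 0.256], [1.0, 0.0, 0.001], [0.001, 0.256, -0.967]]
force: [-0.3, -0.3, -0.8]
opening: 0.522
grasp_force: 0.0
```

```bash
python3 look.py pics/m6.png; python3 -c "
from h import *
delta([.489,.0167,.065],15)"
```

```text
t 12.1333 pos [0.4887 0.0177 0.0652] F [-0.   0.7  0.1] open 0.0453 grip 0.0 J [-13.3  32.3 120.5  15.3  13.2 -27.8]
d [-0.001   0.0003  0.0003] [-0.06 -0.04  0.02]
```

View pics/m6.png

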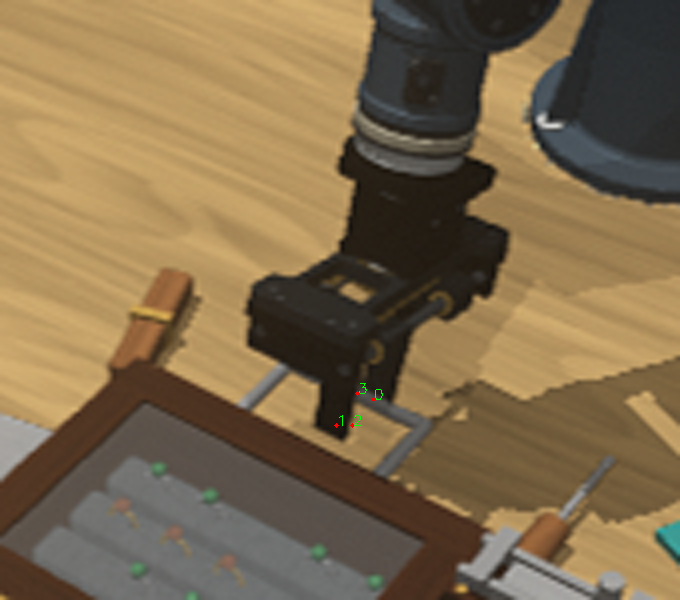

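The near finger is at crop (335,430) on the lid side and the far finger at (390,395), with the bar at (357,393) between them. Closing.

>>> {"op": "play_rows", "data": {
  "motion": [
    [[0,0,0,0,0,0],[0,0,0,0,0,0],[0,0,0,0,0,0],[0,0,0,0,0,0],[0,0,0,0,0,0],[0,0,0,0,0,0],[0,0,0,0,0,0],[0,0,0,0,0,0]]
  ],
  "fingers": 0.004
}}

```text
time_s: 12.8
position: [0.4902, 0.0164, 0.0661]
tcp_rot: [[0.002, 0.965, 0.262], [1.0, -0.001, -0.001], [-0.001, 0.262, -0.965]]
force: [1.8, 1.5, 5.4]
opening: 0.099
grasp_force: 30.0
```

```bash
cat >arc.py <<'E'
from h import *
# TCP path: rigid turn of the tool with the lid about the hinge, from the pose now
st=bot.read_state();p=np.array(st['position']);R=np.array(st['tcp_rot'])
H=world([.6381,.0165,-.0041],[.1,0,.09])[0]+[0,0,-.0015];ax=np.array([.0041,1,0])
bar=p-R[:,2]*.024;v=bar-H;th0=np.degrees(np.arctan2(v[2],-v[0]));print("bar",bar.round(4),"r",np.hypot(v[0],v[2]).round(4),"lid est",th0.round(2),"F",np.round(st["force"],1),"grip",st["grasp_force"],"J",np.round(st["joint_positions"],1))
import sys
for th in map(float,sys.argv[1:]):
    Q=Ro.from_rotvec(np.radians(th)*ax).as_matrix();d=R.T@(H+Q@(p-H)-p)
    print(th,d.round(4).tolist(),Ro.from_matrix(R.T@Q@R).as_rotvec(degrees=True).round(2).tolist())
E
python3 arc.py 2 5 8 12 16 20 24 28
```

```text
bar [0.4839 0.0164 0.0892] r 0.2542 lid est 0.16 F [1.8 1.5 5.4] grip 29.99465972185135 J [-13.4  32.2 120.4  15.4  13.  -27.9]
2.0 [-0.0, 0.0017, -0.0085] [2.0, 0.01, -0.0]
5.0 [-0.0, 0.0047, -0.0212] [5.0, 0.01, -0.0]
8.0 [-0.0, 0.0084, -0.0337] [8.0, 0.02, -0.0]
12.0 [-0.0, 0.0143, -0.05] [12.0, 0.03, -0.0]
16.0 [-0.0001, 0.0214, -0.0659] [16.0, 0.04, -0.0]
20.0 [-0.0001, 0.0296, -0.0812] [20.0, 0.05, -0.0]
24.0 [-0.0001, 0.0388, -0.096] [24.0, 0.06, -0.0]
28.0 [-0.0001, 0.049, -0.11] [28.0, 0.08, -0.0]
```

To row units: 12 degrees / 180 = 0.0667.

>>> {"op": "play_rows", "data": {
  "motion": [
    [[0,0.0008,-0.004,0.0056,0,0],[0,0.0017,-0.0085,0.0111,0,0],[0,0.0032,-0.015,0.0194,0,0],[0,0.0047,-0.0212,0.0278,0,0],[0,0.0066,-0.0275,0.0361,0,0],[0,0.0084,-0.0337,0.0444,0,0],[0,0.0113,-0.042,0.0556,0,0],[0,0.0143,-0.05,0.0667,0,0]]
  ]
}}

```text
time_s: 13.47
position: [0.4904, 0.0164, 0.1176]
tcp_rot: [[0.001, 0.999, 0.052], [1.0, -0.001, -0.001], [-0.001, 0.052, -0.999]]
force: [3.5, 0.1, -3.2]
opening: 0.1
grasp_force: 30.0
```

```bash
python3 arc.py 2 4 6 8 10 12 14 16
```

```text
bar [0.4891 0.0164 0.1416] r 0.2546 lid est 12.04 F [ 3.5  0.1 -3.2] grip 29.99295562505722 J [-11.5  27.6 108.6   0.9  40.8 -12.1]
2.0 [-0.0, 0.0016, -0.0086] [2.0, 0.01, -0.0]
4.0 [-0.0, 0.0035, -0.017] [4.0, 0.01, -0.0]
6.0 [-0.0, 0.0057, -0.0255] [6.0, 0.02, -0.0]
8.0 [-0.0, 0.0082, -0.0338] [8.0, 0.02, -0.0]
10.0 [-0.0, 0.011, -0.0421] [10.0, 0.03, -0.0]
12.0 [-0.0001, 0.0141, -0.0502] [12.0, 0.03, -0.0]
14.0 [-0.0001, 0.0175, -0.0582] [14.0, 0.04, -0.01]
16.0 [-0.0001, 0.0211, -0.0661] [16.0, 0.04, -0.01]
```

Lifting cleanly. I continue by the same arc to 28°, then 44°.

To row units: 16 degrees / 180 = 0.0889.

>>> {"op": "play_rows", "data": {
  "motion": [
    [[0,0.0016,-0.0086,0.0111,0,0],[0,0.0035,-0.017,0.0222,0,0],[0,0.0057,-0.0255,0.0333,0,0],[0,0.0082,-0.0338,0.0444,0,0],[0,0.011,-0.0421,0.0556,0,0],[0,0.0141,-0.0502,0.0667,0,0],[0,0.0175,-0.0582,0.0778,0,0],[0,0.0211,-0.0661,0.0889,0,0]]
  ]
}}

```text
time_s: 14.13
position: [0.5071, 0.0163, 0.1843]
tcp_rot: [[0.001, 0.974, -0.227], [1.0, -0.001, -0.0], [-0.001, -0.227, -0.974]]
force: [1.3, -0.4, -2.1]
opening: 0.102
grasp_force: 30.0
```

```bash
python3 arc.py 2 4 6 8 10 12 14 16 17
```

```text
bar [0.5126 0.0163 0.2076] r 0.255 lid est 27.84 F [ 1.3 -0.4 -2.1] grip 29.9929878115654 J [-9.4 29.2 90.9 -2.3 72.9 -8.4]
2.0 [-0.0, 0.0016, -0.0086] [2.0, 0.01, -0.0]
4.0 [-0.0, 0.0034, -0.0171] [4.0, 0.01, -0.01]
6.0 [-0.0, 0.0056, -0.0256] [6.0, 0.02, -0.01]
8.0 [-0.0001, 0.0081, -0.0339] [8.0, 0.02, -0.01]
10.0 [-0.0001, 0.0108, -0.0422] [10.0, 0.03, -0.01]
12.0 [-0.0001, 0.0139, -0.0504] [12.0, 0.03, -0.02]
14.0 [-0.0001, 0.0172, -0.0585] [14.0, 0.04, -0.02]
16.0 [-0.0001, 0.0208, -0.0664] [16.0, 0.04, -0.02]
17.0 [-0.0002, 0.0227, -0.0703] [17.0, 0.05, -0.02]
```

To row units: 16 degrees / 180 = 0.0889.

>>> {"op": "play_rows", "data": {
  "motion": [
    [[0,0.0016,-0.0086,0.0111,0,0],[0,0.0034,-0.0171,0.0222,0,0],[0,0.0056,-0.0256,0.0333,0,0],[0,0.0081,-0.0339,0.0444,0,0],[0,0.0108,-0.0422,0.0556,0,0],[0,0.0139,-0.0504,0.0667,0,0],[0,0.0172,-0.0585,0.0778,0,0],[0,0.0208,-0.0664,0.0889,0,0]]
  ]
}}

```text
time_s: 14.8
position: [0.5417, 0.0162, 0.2442]
tcp_rot: [[0.001, 0.872, -0.489], [1.0, -0.001, -0.0], [-0.001, -0.489, -0.872]]
force: [-0.5, -1.1, -1.0]
opening: 0.105
grasp_force: 30.0
```

To row units: 1 degrees / 180 = 0.0056.

>>> {"op": "play_rows", "data": {
  "motion": [
    [[0,0.0008,-0.0043,0.0056,0,0],[0,0.0008,-0.0043,0.0056,0,0],[0,0.0008,-0.0043,0.0056,0,0],[0,0.0008,-0.0043,0.0056,0,0],[0,0.0008,-0.0043,0.0056,0,0]]
  ]
}}

```text
time_s: 15.22
position: [0.5445, 0.0162, 0.2475]
tcp_rot: [[0.001, 0.866, -0.501], [1.0, -0.001, -0.0], [-0.001, -0.501, -0.866]]
force: [-1.8, -3.1, 0.6]
opening: 0.102
grasp_force: 30.0
```

```bash
python3 arc.py; python3 - <<'E'
from h import *
import cv2
S,T=cam('scene'),cam('top')
a=cv2.resize(S[0][130:330,240:440,::-1],(560,560),interpolation=2)
b=cv2.resize(T[0][190:270,190:270,::-1],(240,240),interpolation=2);b=np.vstack([b,np.zeros((320,240,3),np.uint8)])
f=[.6381,.0165,-.0041,-.0017]
for th in(40,45,50):
  c,s=np.cos(np.radians(th)),np.sin(np.radians(th))
  for y in(-.13,.13):
    w=proj(S,world(f,[.1-.2*c-.005*s,y,.09+.2*s-.005*c]))[0];q=tuple(int(v) for v in (w+.5-[240,130])*2.8);cv2.circle(a,q,2,(0,0,255) if th==45 else (0,255,0),-1)
for y in(.215,):
  w=proj(S,world(f,[-.07,y,.138]))[0];cv2.circle(a,tuple(int(v) for v in (w+.5-[240,130])*2.8),2,(255,0,255),-1)
cv2.imwrite('pics/m7.png',np.hstack([a,b]))
for c in('scene','top'):
  for r in finder.recognise(c,'bolt_knob')[:3]: print(c,round(r['confidence'],2),np.round(r['at'],3))
E
```

```text
bar [0.5565 0.0162 0.2683] r 0.2555 lid est 44.72 F [-1.8 -3.1  0.6] grip 29.994191229343414 J [ -7.8  36.9  70.1  -4.  102.9  -7.5]
scene 0.85 [0.432 0.264 0.01 ]
scene 0.56 [0.573 0.23  0.109]
top 0.58 [0.569 0.225 0.109]
top 0.44 [0.436 0.272 0.013]
```

View pics/m7.png

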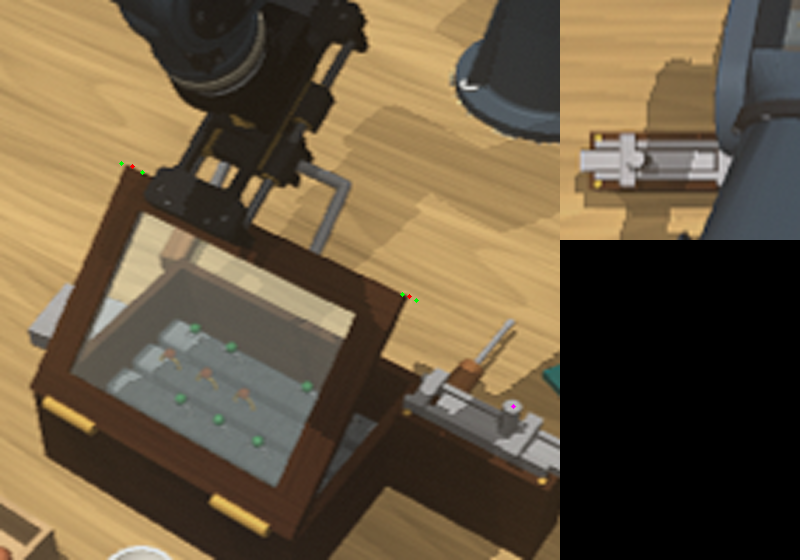

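The final view shows the lid corners at crop (130,167) and (408,296), on the 45° markers. The bolt knob is at (513,406), on the predicted stop, and the bystanders are untouched. A last trim of 0.3°, then settle and hand in.

To row units: 0.3 degrees / 180 = 0.0017.

>>> {"op": "play_rows", "data": {
  "motion": [
    [[0,0.0002,-0.0013,0.0017,0,0],[0,0.0002,-0.0013,0.0017,0,0],[0,0.0002,-0.0013,0.0017,0,0],[0,0.0002,-0.0013,0.0017,0,0],[0,0.0002,-0.0013,0.0017,0,0],[0,0.0002,-0.0013,0.0017,0,0],[0,0.0002,-0.0013,0.0017,0,0],[0,0.0002,-0.0013,0.0017,0,0]]
  ]
}}

```text
time_s: 16.08
position: [0.546, 0.0162, 0.2491]
tcp_rot: [[0.001, 0.863, -0.505], [1.0, -0.001, -0.0], [-0.001, -0.505, -0.863]]
force: [-2.6, -4.3, 1.4]
opening: 0.105
grasp_force: 30.0
```

```bash
python3 arc.py; python3 -c "
from rig import bot
print(bot.hand_in())"
```

```text
bar [0.5581 0.0162 0.2698] r 0.2555 lid est 45.21 F [-2.6 -4.3  1.4] grip 29.994340538978577 J [ -7.7  37.1  69.5  -4.  103.5  -7.5]
the job is handed in; nothing more can be done
None
```

I handed the job in at about 16 s with the bolt drawn back to its stop and the gripper holding the lid by its pull at about 45° (45.2° by my estimate); the first pinch at the knob closed above it and missed, and the hand-in call returned no verdict.

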